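# Clamp a board strip in the rail trimmer and hold it for the cut

## Robot

A 6-joint arm with a two-finger parallel gripper is mounted at the origin on the work surface. World frame = base frame: x ahead of the robot, y to its left, z up, the work surface at z = 0. Lengths are in mm, angles in degrees, forces in N, time in s.
With the tool pointing down it reaches from about 300 to 850 mm from the base axis. Payload 4.2 kg.
Tool frame: the origin (TCP) lies between the finger pads; the fingertips stand 22 mm ahead of it and the grasp point (between the pads) lies 3 mm ahead of it; z points along the fingers, y is the direction in which the jaws open and shut (so a half turn about z gives the same grasp; the last joint's range is limited). The gripper opens to 91 mm and grips with 3 to 60 N. Pads are 32 mm wide; open, the fingers measure 118 mm over their backs; the gripper's body (76 mm by 178 mm) begins 60 mm behind the grasp point.
Start: joints at [-76.662, 18.312, 89.639, -0, 72.044, -1.146], TCP at [143.819, -556.738, 235.976] pointing down, gripper open.
Joint ranges: [-177.97, 177.97], [-48.28, 115.42], [12.27, 149.76], [-77.06, 257.06], [2.81, 150.46], [-146.56, 146.56]. Speed limits (degrees/s): [147.25, 147.25, 180, 180, 180, 180].

## Interface

Orientations are given as [roll, pitch, yaw] about the fixed x, y, z axes, in that order (R = Rz(yaw) Ry(pitch) Rx(roll)).
In Python, from workcell import * gives the robot as it stands.
- The arm moves only by the shell command python3 -m jog 'ROWS' [OPENING] [FORCE]. ROWS is text: rows parted by semicolons, each of 6 numbers parted by spaces: the shift along the tool's x, y, z in units of 0.5 m (1.0 is 0.5 m), then the turn, a rotation vector about the tool's x, y, z in units of pi/2 rad (1.0 is pi/2 rad). A call has 1 to 20 rows; each row is the pose to reach, as a shift and turn from the pose measured when the call began, along the tool's axes at that moment; what a row does not reach only later rows make up. A row lasts 1/12 s, in which the tool goes at most 41.7 mm and 7.16 degrees, less where a joint would pass 70% of its speed; a pose out of reach is approached as far as the arm can. A call with a number of a shift or a turn outside -1 to 1 is refused whole. A call with a gripper value outside its range is refused whole. OPENING is the opening, from -1 (shut) to 1 (fully open), set as the call begins (- or left out, the last holds). The fingers move at their own pace and stop on an object; FORCE is the grip in N (left out, the last holds). Time passes only in rows, so rows that repeat a pose let the fingers close. It gives the time, the measured TCP pose, the force and the opening at its end, in the units of the state.
- state(): the state, without advancing time (a new reading comes with each control period).
- grab_frame(name): name is "scene" or "side" or "wrist"; returns the picture (480x640x3 uint8, red, green, blue); there is no depth.
- calibration(name): a dict with "mtx" (3x3 intrinsics, pixels), "rvec" (rotation vector, rad) and "tvec" (3), from world to camera coordinates, as OpenCV has them. Camera axes: x right, y down, z forward; pixel columns grow to the right and rows downward; lengths in mm; the calibration is good to about 2 mm. A picture is of the moment at which its call begins: read the wrist's pose just before it. calibration takes no time and is no camera call; for the wrist camera it gives the pose at the moment of the call.
- job_done(): hands the job in, once; it reports no verdict.
Trained networks look in the newest picture that a camera, given by its name, has taken for a name from the list of things; names that differ only in an ending like _2 or _b are one class to them, and where a whole thing is asked for, a point or a joint stands for the part that bears it (a point fixed in the world has none). Each returns a list of dicts, best first, with "confidence" (0 to 1); they miss things now and then, are a little off and sometimes report something else, mostly with a low value. They report only what shows in the picture. A call takes as long as a camera call.
- spot_in(query, camera): "rect" ([left, top, right, bottom] in pixels, round what is visible of it).
- tip_of(query, camera): "location" ([column, row] in pixels: a listed point, or the origin of a listed thing).
The state is a dict: "time_s": time; "qpos": joint angles; "qvel": joint speeds; "effort": joint torques, N m; "ee_pos": TCP position; "ee_rot": TCP orientation; "force": force on the tool from outside, world axes, zero at the start; "torque": the same for the moment, N m; "gripper_width": finger opening in mm.
Only numpy, scipy, OpenCV 4.12 (cv2) and the standard library are available. Lean on these libraries where they do the work, as an engineer would, in place of code of your own. Each camera call takes 0.05 s, during which the arm holds its last target. There are 200 camera calls.

## Task

Square up the long greyboard strip for cutting: lay it flat on the trimmer bed, across and under the raised rail, one long edge snug against the side fence and its end snug against the front stop beyond the rail, and let go of it. Then press the rail's hand grip all the way down until the rail clamps the strip to the bed, with a firm steady push of about 15 N, and finish while still holding it down like that, ready for a colleague to make the cut. Leave the stop at its setting and the other things on the bench where they are.

Things in the scene. Friction and masses are not known exactly. Their poses are not given: they have to be found in the camera images.
- trimmer: The rail trimmer, fixed to the bench: a grey bed 280 x 400 mm, its top 22 mm above the bench. Origin on the bench surface under the bed; x points away from the user, across the rail, y left along the rail, z up. The bed spans x -180 to +100 and y -200 to +200 mm. The rail runs along y at x = +10 mm, hinged at y = -185 mm (right), free at the left.
- fence (a point): Middle of the side fence's face, on the bed top (trimmer x -95, y -100 mm); axes as the trimmer's. The fence is an aluminium bar 12 mm thick, 10 mm high above the bed, running along x at the right of the bed, notched under the rail; its straight face looks to +y.
- corner (a point): Point on the bed top (22 mm above the bench) where the fence's face line meets the front stop's face line; axes as the trimmer's. The stop, an aluminium block 12 mm high beyond the rail, faces -x and spans 2 to 38 mm from the fence; it is clamped 50 to 80 mm in x from the trimmer's origin (slips at 35 N). The squared strip's centre lies at x -100, y +30 mm from here.
- strip: The long strip of grey board, 200 x 60 x 5 mm, about 40 g, lying flat on the bench to the left of the trimmer. Origin at the centre of its underside; x along its length, y across its width, z up. Either end and either face will do.
- rail (a joint): Angle of the trimmer's rail in rad: 0 = up, where its spring holds it; it grows as the rail is pressed down. 0.16 = lying flat on 5 mm board; 0.17 = end of travel with nothing under it. The spring alone takes about 4 N at the hand grip at the start of travel and 5.5 N near the end, and lifts the rail again when it is let go.
- rail_hinge (a point): Rail's hinge axis, 27 mm above the bench, in the plane of the rail's underside. The rail is an aluminium bar 36 mm wide, 22 mm high, 365 mm long from here to the left. A black cutter carriage stands on it 20 to 72 mm from here, top 58 mm above the underside. With the rail up, its underside clears the bed by 5 mm + 0.16 x distance from here: 18 to 28 mm over the strip's place.
- grip_top (a point): Centre of the top of the hand grip: a black pad 52 x 56 x 12 mm on the free, left-hand end of the rail, 352 mm from the hinge, its top 34 mm above the rail's underside. About 116 mm above the bench with the rail up, 61 mm with the rail flat on 5 mm board. Pressed, it moves almost straight down.
- offcut: Bystander: greyboard offcut of the same board, 100 x 42 x 5 mm, lying flat; shorter and narrower than the strip; not to be used. Origin at the centre of its underside. Leave alone.
- clip: Bystander: steel spring clip standing on its jaws, 62 x 36 mm, 53 mm tall. Origin at the centre of its underside. Leave alone.
- tape: Bystander: roll of masking tape lying flat, 100 mm across, 25 mm high. Origin at the centre of its underside. Leave alone.
- pastels: Bystander: open flat black tin of pastels, 100 x 170 x 18 mm. Origin at the centre of its underside. Leave alone.
- marker: Bystander: capped marker pen lying down, 140 mm long, 20 mm high. Origin at the centre of its underside. Leave alone.
- glue: Bystander: white glue stick standing upright, 31 mm across, 95 mm tall. Origin at the centre of its underside. Leave alone.

How it is judged (in metres and radians):
On the way, in this order (a step that is already met when the one before it is completed fails the run):
1. the strip lies squared against fence and stop, let go, with the rail still up (x of strip in the frame of corner between -0.1035 and -0.097 m and y of strip in the frame of corner between 0.027 and 0.0335 m and angle between the x axis of strip and the x axis of trimmer, either way round below 0.035 rad and contact force between the fingers and strip below 0.1 N and value of joint rail below 0.03 rad and z of strip in the frame of corner below 0.007 m), for 0.2 s.
2. the rail is pressed down by its hand grip, with about 15 N, and clamps the strip (x of strip in the frame of corner between -0.1035 and -0.097 m and y of strip in the frame of corner between 0.027 and 0.0335 m and angle between the x axis of strip and the x axis of trimmer, either way round below 0.035 rad and contact force between the fingers and strip below 0.1 N and value of joint rail above 0.145 rad and contact force between rail and strip above 8 N and contact force between the fingers and rail between 9 and 25 N and distance between the grasp point and grip_top below 0.065 m), for 0.3 s.
At the end, for the whole second after the job is handed in: Strip within 3 mm of side fence and front stop and within 2 degrees of square, at rest and untouched by the fingers; fingers hold the rail down by its hand grip with 9 to 25 N, rail at 0.145 rad or more and pressing the strip with over 8 N; front stop moved less than 4 mm (all of step 2 and linear speed of strip below 0.01 m/s and distance of corner from where it was at the start of the episode below 0.004 m); the arm keeps its last pose, push and grip.
It fails at once if a bystander on the bench is shifted by more than 20 mm (distance of any of offcut, clip, tape, pastels, marker, glue from where it was at the start of the episode above 0.02 m).
It fails at once if the front stop is pushed off its setting by more than 4 mm (distance of corner from where it was at the start of the episode above 0.004 m).
It also fails if it takes over 72 s, if anything falls off the work surface, if the arm or the gripper's body presses on something with over 40 N, if the wrist force passes 120 N, or if a joint passes its speed limit or range.

## Working session

There is one attempt and no reset: what is moved stays moved. The work goes in short steps, Python scripts to look and compute and a shell command to move; the robot and the scene stay as the last step left them, time stands still between calls to the robot, and variables do not carry over. Pictures are saved under pics/ and viewed, about 8 in all and at most 12, crops included, and the job is handed in when it is done.

```bash
ls; mkdir -p pics
python3 - <<'E'
from workcell import *
import cv2,numpy as np
s=state();print(s)
for n in("scene","side"):
    f=grab_frame(n);cv2.imwrite(f"pics/{n}0.png",f[:,:,::-1])
    for q in("strip","trimmer","offcut","clip","tape","pastels","marker","glue"):
        r=spot_in(q,n);print(n,q,[([round(x) for x in d["rect"]],round(d["confidence"],2)) for d in r[:2]])
    for q in("strip","trimmer","fence","corner","rail_hinge","grip_top"):
        r=tip_of(q,n);print(n,q,[(np.round(d["location"],1).tolist(),round(d["confidence"],2)) for d in r[:2]])
    c=calibration(n);print(c)
print(state()["time_s"])
E
```

```text
pics
{'time_s': 0.0, 'qpos': array([-7.66612853e+01,  1.83508851e+01,  8.97072031e+01,  5.49596465e-04,
        7.20425058e+01, -1.14794558e+00]), 'qvel': array([-0.04324133,  0.00411077, -0.03114302,  0.03712358,  0.02325985,
        0.08437862]), 'effort': array([ 6.22377265e-04, -4.12459445e+01, -2.31972259e+01,  7.29446299e-02,
        4.56104719e-02, -1.32793698e-04]), 'ee_pos': array([ 143.71476313, -556.26744264,  235.12241714]), 'ee_rot': array([-1.79899437e+02, -2.53772719e-03,  1.44864881e+01]), 'force': array([0.54270916, 0.47047623, 0.30668414]), 'torque': array([-0.05170435,  0.03540655, -0.02774299]), 'gripper_width': 91.31674425650225}
scene strip [([435, 238, 490, 311], 0.82), ([462, 333, 512, 374], 0.23)]
scene trimmer [([202, 216, 376, 337], 0.81)]
scene offcut [([401, 311, 448, 348], 0.7), ([221, 160, 239, 192], 0.43)]
scene clip [([401, 202, 413, 232], 0.5)]
scene tape [([463, 329, 510, 373], 0.59)]
scene pastels [([139, 160, 208, 204], 0.65)]
scene marker [([446, 200, 492, 222], 0.59)]
scene glue [([221, 162, 242, 194], 0.87)]
scene strip [([459.4, 271.8], 0.71)]
[... 859 characters left out ...]
], 0.37)]
side marker [([297, 346, 308, 399], 0.71)]
side glue [([418, 210, 436, 248], 0.59)]
side strip [([238.9, 333.5], 0.83), ([337.0, 213.4], 0.57)]
side trimmer [([306.5, 244.9], 0.95), ([335.7, 211.4], 0.65)]
side fence [([351.6, 235.3], 0.76)]
side corner [([236.9, 336.0], 0.49), ([305.4, 221.5], 0.4)]
side rail_hinge [([336.7, 211.1], 0.57)]
side grip_top [([267.3, 229.3], 0.67), ([299.6, 371.5], 0.38)]
{'mtx': array([[508.53641879,   0.        , 318.83055689],
       [  0.        , 508.53641879, 228.69765569],
       [  0.        ,   0.        ,   1.        ]]), 'rvec': array([ 0.74953407, -2.34632449,  1.38178277]), 'tvec': array([ 401.92606477,  264.99495328, 1136.31161921])}
1.5
```

```bash
cat > h.py <<'E'
from workcell import *
import cv2,numpy as np
from scipy.spatial.transform import Rotation as Ro
def ray(n,p,c=None):
    c=c or calibration(n);R=cv2.Rodrigues(np.array(c["rvec"]))[0];t=np.array(c["tvec"]).ravel()
    d=R.T@np.linalg.inv(c["mtx"])@np.array([p[0],p[1],1.]);return -R.T@t,d/np.linalg.norm(d)
def tri(rs):
    A=sum(np.eye(3)-np.outer(d,d) for o,d in rs);b=sum((np.eye(3)-np.outer(d,d))@o for o,d in rs)
    return np.linalg.solve(A,b)
def onz(n,p,z,c=None):
    o,d=ray(n,p,c);return o+d*(z-o[2])/d[2]
def proj(n,P,c=None):
    c=c or calibration(n);return cv2.projectPoints(np.float64(P).reshape(-1,3),np.array(c["rvec"]),np.array(c["tvec"]),c["mtx"],None)[0].reshape(-1,2)
E
python3 - <<'E'
from h import *
P=dict(strip=([459.4,271.8],[238.9,333.5]),trimmer=([290.2,289.2],[306.5,244.9]),fence=([261.9,246],[351.6,235.3]),corner=([243.1,302.9],[305.4,221.5]),hinge=([218.3,278.5],[336.7,211.1]),grip=([352,278.1],[267.3,229.3]))
for k,(a,b) in P.items():
    print(k,tri([ray("scene",a),ray("side",b)]).round(1),[onz(n,p,dict(strip=0,trimmer=0,fence=22,corner=22,hinge=27,grip=116)[k]).round(1).tolist() for n,p in(("scene",a),("side",b))])
for q,a,b in (("tape",(487,351),(156,315)),("offcut",(424,330),(210,290)),("clip",(407,217),(321,315)),("marker",(469,211),(302,372)),("glue",(231,178),(427,229)),("pastels",(173,182),(431,215))):
    print(q,tri([ray("scene",a),ray("side",b)]).round(0))
a=cv2.imread("pics/scene0.png")[150:390,130:530];b=cv2.imread("pics/side0.png")[190:410,130:460]
cv2.imwrite("pics/scene0c.png",cv2.resize(a,None,fx=2,fy=2,interpolation=2));cv2.imwrite("pics/side0c.png",cv2.resize(b,None,fx=2.4,fy=2.4,interpolation=2))
E
```

```text
strip [505.3 302.8   2. ] [[504.0, 303.1, 0.0], [507.2, 301.3, 0.0]]
trimmer [ 625.3 -114.8   -4.5] [[629.1, -112.3, 0.0], [620.3, -111.5, 0.0]]
fence [ 525.6 -210.6   16.4] [[531.1, -207.1, 22.0], [520.1, -206.0, 22.0]]
corner [ 695.8 -212.9   14.7] [[695.8, -214.5, 22.0], [688.0, -196.7, 22.0]]
hinge [ 640.6 -295.5   28.3] [[644.7, -291.1, 27.0], [641.7, -306.2, 27.0]]
grip [633.4  40.4 119.6] [[629.9, 38.6, 116.0], [638.3, 38.3, 116.0]]
tape [708. 373.  10.]
offcut [681. 225.   7.]
clip [375. 156.  21.]
marker [311. 320.   4.]
glue [ 339. -341.   39.]
pastels [ 382. -494.   19.]
```

View pics/scene0c.png

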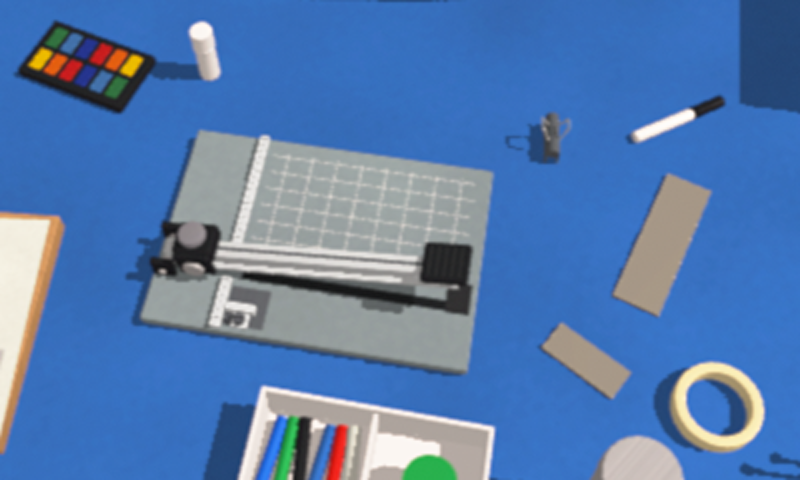

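View pics/side0c.png

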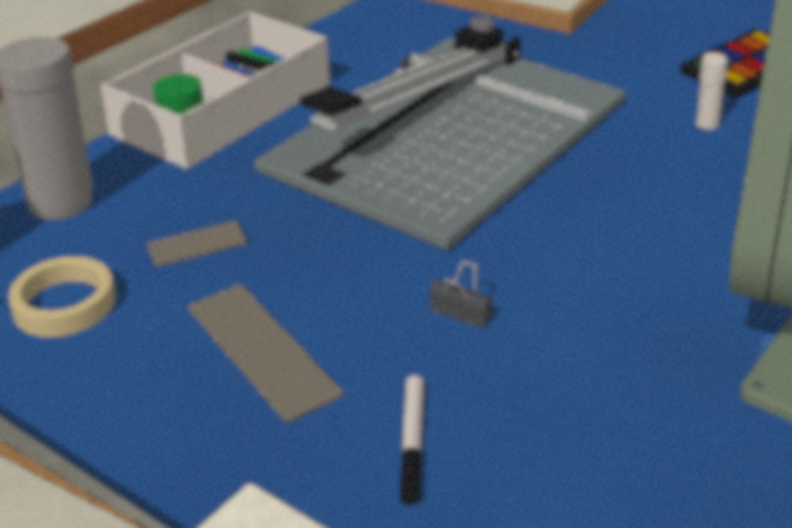

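The scene view shows the strip at crop (663,245), the offcut at (586,360), the trimmer with its grip pad at (446,263), and the stop at (238,312). The side view agrees, with the strip at (265,352) and the grip at (330,102). Next I'll move the wrist camera over the trimmer.

```bash
cat >> h.py <<'E'
def row(x,y,z,yaw,ref=None):
    "row for a tool-down target; ref = (pos,rot) or measured"
    s=state();p=s["ee_pos"];R=Ro.from_euler("xyz",s["ee_rot"],degrees=True)
    T=Ro.from_euler("xyz",[180,0,yaw],degrees=True)
    d=R.inv().apply(np.array([x,y,z])-p)/500;r=(R.inv()*T).as_rotvec()/(np.pi/2)
    print("row",np.round(d,4),np.round(r,4),"dist",np.linalg.norm(d)*500)
E
python3 - <<'E'
from h import *
c=calibration("wrist");R=cv2.Rodrigues(np.array(c["rvec"]))[0];o=-R.T@np.array(c["tvec"]).ravel();print(o,R.T[:,2],R.T[:,0],c["mtx"][0,0],state()["ee_pos"])
# scene corners of bed (top z22) & strip
f=lambda p:(p[0]/2+130,p[1]/2+150)
for n,p in(("bl",(200,131)),("bnl",(492,172)),("fl",(467,372)),("fr",(141,322))):print(n,onz("scene",f(p),22).round(1))
for p in((668,174),(711,190),(657,315),(614,296)):print(onz("scene",f(p),5).round(1))
row(480,-130,400,2)
E
```

```text
[ 225.03552419 -535.34979849  384.40984526] [-0.28445762 -0.07451805 -0.95578812] [ 0.24974466 -0.96831103  0.00116645] 406.1051854942082 [ 143.82850901 -556.75538934  235.97581594]
bl [ 453.3 -314.5   22. ]
bnl [448.6  80.6  22. ]
fl [727.1  84.9  22. ]
fr [ 734.9 -310.6   22. ]
[400.  310.2   5. ]
[415.  366.1   5. ]
[606.4 303.6   5. ]
[590.2 250.6   5. ]
row [ 0.8645 -0.6582 -0.3281] [ 1.000e-04 -0.000e+00  1.387e-01] dist 567.4816002674481
```

```bash
python3 -c "
from h import *
row(545,-150,330,1)"
```

```text
row [ 0.9803 -0.5869 -0.1881] [ 1.000e-04 -0.000e+00  1.498e-01] dist 578.9896882743631
```

```bash
R=""; python3 -m jog '0.5 -0.3 -0.188 0 0 0.15; 0.5 -0.3 -0.188 0 0 0.15; 0.5 -0.3 -0.188 0 0 0.15;0.5 -0.3 -0.188 0 0 0.15; 0.98 -0.587 -0.188 0 0 0.15; 0.98 -0.587 -0.188 0 0 0.15; 0.98 -0.587 -0.188 0 0 0.15; 0.98 -0.587 -0.188 0 0 0.15; 0.98 -0.587 -0.188 0 0 0.15; 0.98 -0.587 -0.188 0 0 0.15; 0.98 -0.587 -0.188 0 0 0.15; 0.98 -0.587 -0.188 0 0 0.15; 0.98 -0.587 -0.188 0 0 0.15; 0.98 -0.587 -0.188 0 0 0.15; 0.98 -0.587 -0.188 0 0 0.15; 0.98 -0.587 -0.188 0 0 0.15; 0.98 -0.587 -0.188 0 0 0.15; 0.98 -0.587 -0.188 0 0 0.15'
python3 - <<'E'
from h import *
c=calibration("wrist");f=grab_frame("wrist");cv2.imwrite("pics/w1.png",f[:,:,::-1])
import pickle;pickle.dump(c,open("w1.pkl","wb"))
for q,z in(("trimmer",0),("fence",22),("corner",22),("rail_hinge",27),("grip_top",116)):
    for d in tip_of(q,"wrist")[:2]:print(q,np.round(d["location"],1),round(d["confidence"],2),onz("wrist",d["location"],z,c).round(1))
print(state()["ee_pos"],state()["ee_rot"])
E
```

```text
time_s: 3.0
ee_pos: [543.9, -150.9, 329.8]
ee_rot: [180.0, 0.0, 0.9]
force: [-0.1, 0.1, 0.7]
gripper_width: 91.8
trimmer [283.5 111.6] 0.66 [ 626.6 -112.3    0. ]
fence [374.6 201.5] 0.81 [ 529.7 -217.5   22. ]
corner [381.   48.6] 0.91 [ 690.2 -214.8   22. ]
rail_hinge [465.2 105.4] 0.9 [ 635.9 -306.7   27. ]
grip_top [95.6 99.7] 0.65 [634.   37.5 116. ]
[ 544.35588903 -150.68736981  330.10279999] [ 1.79990893e+02 -9.24292082e-03  9.07957704e-01]
```

View pics/w1.png

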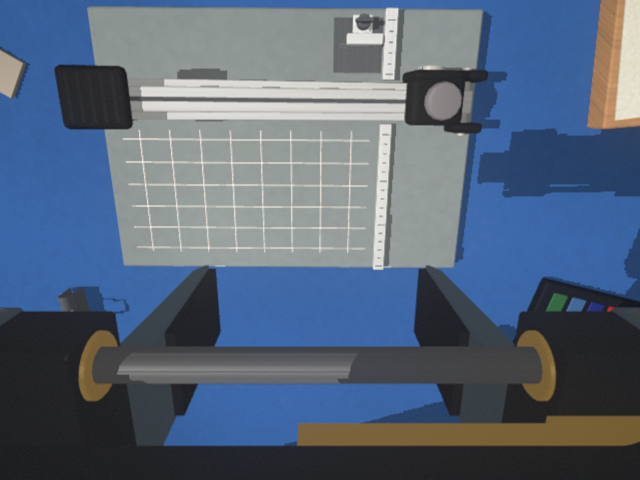

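Run:
```python
from h import *
import pickle
c=pickle.load(open("w1.pkl","rb"));im=cv2.imread("pics/w1.png")
for p in((454,266),(124,265),(89,8),(489,11)):print(onz("wrist",p,22,c).round(1))
a=im[0:145,320:420];b=im[130:275,320:420]
o=np.hstack([cv2.resize(x,None,fx=4,fy=4,interpolation=cv2.INTER_CUBIC) for x in(a,b)]);cv2.imwrite("pics/w1c.png",o)
g=cv2.cvtColor(im,cv2.COLOR_BGR2GRAY)
for r in(20,35,135,160,200,240,258):print(r,g[r,362:400].tolist())
for col in(350,358,366,374,379):print(col,g[15:60,col].tolist())
```

```text
[ 452.1 -317.6   22. ]
[447.4  79.1  22. ]
[722.8  79.9  22. ]
[ 726.5 -321.2   22. ]
20 [87, 89, 87, 88, 88, 87, 89, 88, 89, 88, 89, 86, 72, 70, 69, 68, 69, 92, 87, 82, 85, 108, 137, 179, 223, 216, 184, 171, 172, 177, 174, 172, 175, 183, 218, 173, 112, 95]
35 [223, 225, 224, 223, 224, 225, 224, 223, 223, 223, 222, 224, 224, 223, 223, 223, 224, 224, 224, 225, 211, 157, 160, 224, 230, 227, 226, 227, 225, 222, 220, 223, 226, 225, 177, 117, 96, 96]
135 [151, 152, 152, 150, 152, 152, 151, 153, 151, 152, 151, 150, 151, 152, 150, 150, 156, 182, 229, 229, 202, 189, 187, 185, 186, 188, 186, 196, 194, 137, 102, 99, 99, 104, 140, 151, 151, 150]
160 [155, 154, 153, 152, 153, 152, 152, 153, 153, 151, 152, 152, 151, 151, 151, 167, 197, 225, 228, 228, 227, 225, 224, 225, 225, 223, 225, 162, 107, 100, 100, 104, 142, 153, 154, 153, 153, 154]
200 [155, 155, 155, 155, 155, 154, 155, 155, 154, 154, 154, 153, 154, 169, 202, 226, 230, 229, 226, 224, 225, 225, 225, 224, 220, 152, 103, 99, 104, 143, 156, 155, 154, 155, 153, 153, 152, 153]
240 [156, 155, 155, 155, 155, 155, 153, 154, 155, 155, 155, 171, 203
[... 699 characters left out ...]
, 102, 103, 101, 102, 102, 101, 102, 101, 102, 103, 101, 103]
366 [99, 97, 95, 96, 99, 88, 69, 62, 81, 96, 99, 95, 78, 74, 155, 212, 220, 209, 210, 222, 224, 223, 224, 224, 227, 228, 229, 229, 206, 150, 120, 106, 102, 103, 102, 103, 102, 104, 102, 104, 104, 103, 104, 104, 103]
374 [145, 123, 86, 71, 72, 72, 69, 67, 69, 68, 69, 69, 69, 69, 81, 94, 99, 107, 174, 223, 224, 222, 224, 224, 225, 227, 229, 229, 206, 153, 120, 107, 103, 101, 101, 101, 103, 102, 100, 100, 103, 102, 102, 101, 105]
379 [146, 141, 120, 99, 92, 92, 81, 71, 68, 70, 81, 90, 91, 93, 100, 99, 96, 107, 173, 221, 224, 224, 223, 223, 225, 226, 227, 229, 207, 153, 112, 96, 103, 97, 99, 99, 99, 98, 101, 99, 100, 100, 100, 98, 99]
```

View pics/w1c.png

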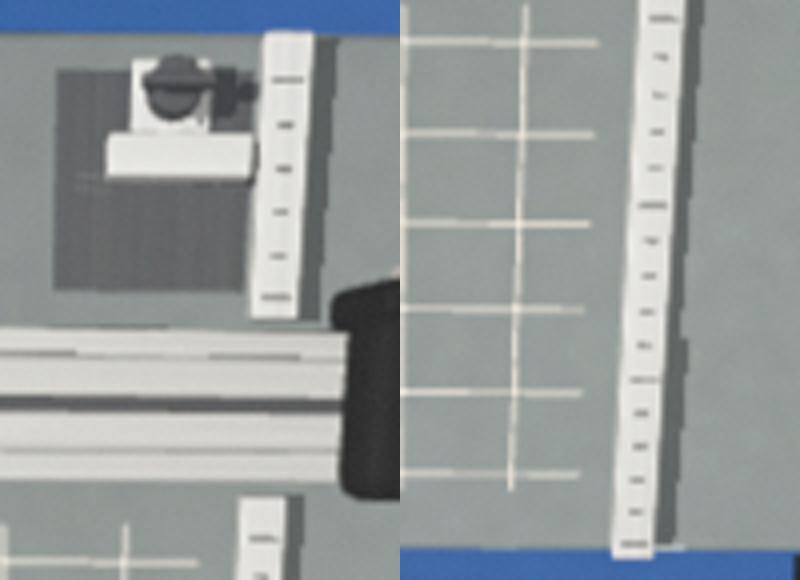

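Run:
```python
from h import *
import pickle
c=pickle.load(open("w1.pkl","rb"))
for p in((379,135),(376.7,160),(374.7,200),(372.7,240),(371.9,258),(383.5,20)):print("fence",onz("wrist",p,22,c).round(1))
for p in((350,44.3),(374,44.3)):print("stop",onz("wrist",p,22,c).round(1),onz("wrist",(p[0],p[1]-1.2),34,c).round(1))
R=cv2.Rodrigues(np.array(c["rvec"]))[0];print(-R.T@np.array(c["tvec"]).ravel())
# refine strip corners in scene & side via contour
for n,(u0,v0,u1,v1) in(("scene",(425,230,500,320)),("side",(195,300,280,375))):
    im=cv2.imread(f"pics/{n}0.png")[v0:v1,u0:u1].astype(int)
    m=((im[:,:,0]-im[:,:,2])<25).astype(np.uint8)
    cs=max(cv2.findContours(m,0,1)[0],key=cv2.contourArea)
    P=np.array([[x+u0,y+v0] for x,y in cs[:,0]],float)
    W=np.array([onz(n,p,5)[:2] for p in P]).astype(np.float32)
    print(n,cv2.minAreaRect(W))
row(470,300,330,0)
```

```text
fence [ 603.8 -218.    22. ]
fence [ 576.8 -217.1   22. ]
fence [ 531.5 -217.5   22. ]
fence [ 483.4 -217.9   22. ]
fence [ 460.8 -218.2   22. ]
fence [ 716.7 -215.7   22. ]
stop [ 693.7 -182.8   22. ] [ 693.1 -181.8   34. ]
stop [ 694.1 -207.4   22. ] [ 693.5 -205.8   34. ]
[ 627.91681543 -149.08479179  478.22577634]
scene ((502.8238525390625, 305.7446594238281), (60.193359375, 200.52090454101562), 72.32524871826172)
side ((500.3582458496094, 308.4216613769531), (62.08930969238281, 203.87245178222656), 72.10425567626953)
row [-0.1344 -0.9036  0.    ] [ 0.0001 -0.0001  0.0101] dist 456.7799405679635
```

```bash
python3 -c "
from h import *
row(500,100,320,81)"
```

```text
row [-0.0808 -0.5027  0.0201] [ 2.000e-04 -0.000e+00 -8.899e-01] dist 254.7816100904513
```

```bash
python3 -m jog '-0.08 -0.5 0.02 0 0 -0.89;-0.08 -0.5 0.02 0 0 -0.89;-0.08 -0.5 0.02 0 0 -0.89;-0.08 -0.5 0.02 0 0 -0.89;-0.08 -0.5 0.02 0 0 -0.89;-0.08 -0.5 0.02 0 0 -0.89;-0.08 -0.5 0.02 0 0 -0.89;-0.08 -0.5 0.02 0 0 -0.89;-0.08 -0.5 0.02 0 0 -0.89;-0.08 -0.5 0.02 0 0 -0.89;-0.08 -0.5 0.02 0 0 -0.89;-0.08 -0.5 0.02 0 0 -0.89'; python3 -c "
from h import *
row(480,312,300,162.2)"
```

```text
time_s: 4.3
ee_pos: [500.3, 98.5, 320.1]
ee_rot: [180.0, 0.0, 81.2]
force: [0.3, 0.7, 0.2]
gripper_width: 91.0
row [ 0.4158 -0.1058  0.0402] [ 1.000e-04  2.000e-04 -9.005e-01] dist 215.45468723811254
```

```bash
python3 -m jog '0.416 -0.106 0.04 0 0 -0.9;0.416 -0.106 0.04 0 0 -0.9;0.416 -0.106 0.04 0 0 -0.9;0.416 -0.106 0.04 0 0 -0.9;0.416 -0.106 0.04 0 0 -0.9;0.416 -0.106 0.04 0 0 -0.9;0.416 -0.106 0.04 0 0 -0.9;0.416 -0.106 0.04 0 0 -0.9;0.416 -0.106 0.04 0 0 -0.9;0.416 -0.106 0.04 0 0 -0.9;0.416 -0.106 0.04 0 0 -0.9;0.416 -0.106 0.04 0 0 -0.9;0.416 -0.106 0.04 0 0 -0.9'
python3 - <<'E'
from h import *
c=calibration("wrist");im=grab_frame("wrist")[:,:,::-1];cv2.imwrite("pics/w2.png",im)
d=spot_in("strip","wrist")[:2];print(d,tip_of("strip","wrist")[:1],state()["ee_pos"],state()["ee_rot"],state()["qpos"].round(1))
u0,v0,u1,v1=[int(x) for x in np.array(d[0]["rect"])+[-12,-12,12,12]];u0=max(u0,0);v0=max(v0,0)
s=im[v0:v1,u0:u1].astype(int);m=((s[:,:,0]-s[:,:,2])<25).astype(np.uint8)
cs=max(cv2.findContours(m,0,1)[0],key=cv2.contourArea)
W=np.array([onz("wrist",(x+u0,y+v0),5,c)[:2] for x,y in cs[:,0]]).astype(np.float32);print(cv2.minAreaRect(W))
E
```

```text
time_s: 5.38
ee_pos: [480.0, 311.9, 300.2]
ee_rot: [-180.0, 0.0, 162.0]
force: [-0.3, 0.0, 0.2]
gripper_width: 91.2
[{'rect': [287.4, 117.3, 346.9, 289.6], 'confidence': 0.72}] [{'location': [315.8, 209.5], 'confidence': 0.93}] [479.97610733 311.95042055 300.12741405] [-1.79997085e+02  2.10296487e-02  1.62015726e+02] [ 31.9  16.2  83.4  -0.   80.3 -40.1]
((501.31121826171875, 306.8446350097656), (59.827091217041016, 198.11578369140625), 72.16395568847656)
```

View pics/w2.png

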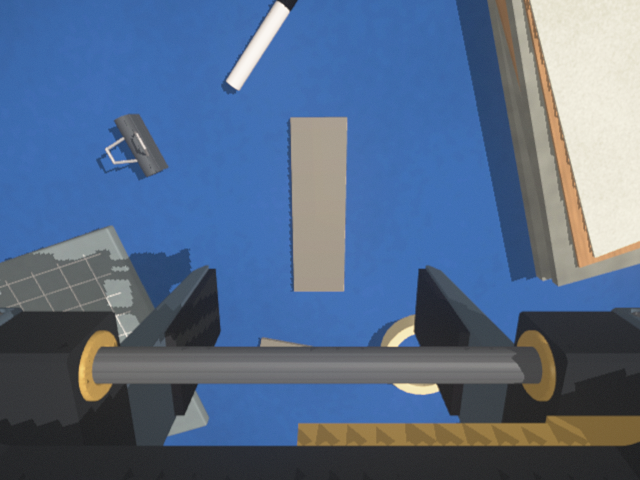

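```bash
python3 -c "
from h import *
row(453.9,322.1,23.5,162.16)"
```

```text
row [0.0561 0.0032 0.5532] [-0.      0.0002 -0.0016] dist 278.0390324007834
```

```bash
python3 -m jog '0.056 0.003 0.4 0 0 -0.0016;0.056 0.003 0.4 0 0 -0.0016;0.056 0.003 0.4 0 0 -0.0016;0.056 0.003 0.4 0 0 -0.0016;0.056 0.003 0.4 0 0 -0.0016;0.056 0.003 0.45 0 0 -0.0016;0.056 0.003 0.5 0 0 -0.0016;0.056 0.003 0.53 0 0 -0.0016;0.056 0.003 0.54 0 0 -0.0016;0.056 0.003 0.55 0 0 -0.0016;0.056 0.003 0.553 0 0 -0.0016;0.056 0.003 0.553 0 0 -0.0016;0.056 0.003 0.553 0 0 -0.0016' && python3 -m jog '0 0 0 0 0 0;0 0 0 0 0 0;0 0 0 0 0 0;0 0 0 0 0 0;0 0 0 0 0 0;0 0 0 0 0 0;0 0 0 0 0 0;0 0 0 0 0 0;0 0 0 0 0 0;0 0 0 0 0 0;0 0 0 0 0 0;0 0 0 0 0 0' -1 20
```

```text
time_s: 6.62
ee_pos: [454.6, 322.4, 24.7]
ee_rot: [179.9, 0.1, 162.1]
force: [0.6, -0.3, 0.5]
gripper_width: 91.2
time_s: 7.62
ee_pos: [454.7, 322.4, 24.8]
ee_rot: [179.9, 0.1, 162.1]
force: [-0.3, -0.2, 4.2]
gripper_width: 59.5
```

```bash
python3 -m jog '0 0 -0.04 0 0 0;0 0 -0.08 0 0 0;0 0 -0.14 0 0 0;0 0 -0.2 0 0 0;0 0 -0.26 0 0 0;0 0 -0.3 0 0 0;0 0 -0.3 0 0 0' ; python3 -c "
from h import *
row(445,-165,170,180.6)"
```

```text
time_s: 8.2
ee_pos: [456.4, 323.7, 179.2]
ee_rot: [179.5, 0.4, 162.1]
force: [1.3, 0.0, -0.3]
gripper_width: 59.2
row [-0.278  -0.9375  0.012 ] [ 0.005   0.0056 -0.2051] dist 488.96169195774013
```

```bash
python3 -m jog '-0.01 -0.03 0 0 0 -0.01;-0.025 -0.08 0.005 0 0 -0.02;-0.045 -0.15 0.01 0 0 -0.03;-0.065 -0.22 0.012 0 0 -0.05;-0.086 -0.29 0.012 0 0 -0.065;-0.107 -0.36 0.012 0 0 -0.08;-0.128 -0.43 0.012 0 0 -0.095;-0.15 -0.5 0.012 0 0 -0.11;-0.17 -0.57 0.012 0.005 0.005 -0.125;-0.19 -0.64 0.012 0.005 0.005 -0.14;-0.21 -0.71 0.012 0.005 0.005 -0.155;-0.23 -0.78 0.012 0.005 0.005 -0.17;-0.25 -0.84 0.012 0.005 0.005 -0.185;-0.265 -0.89 0.012 0.005 0.005 -0.195;-0.274 -0.92 0.012 0.005 0.005 -0.205;-0.278 -0.9375 0.012 0.005 0.005 -0.205;-0.278 -0.9375 0.012 0.005 0.005 -0.205;-0.278 -0.9375 0.012 0.005 0.005 -0.205'
python3 - <<'E'
from h import *
c=calibration("wrist");im=grab_frame("wrist")[:,:,::-1];cv2.imwrite("pics/w3.png",im)
row(448,-165,49,180.6)
E
```

```text
time_s: 9.7
ee_pos: [444.5, -164.5, 169.2]
ee_rot: [179.9, -0.0, -179.5]
force: [-0.7, -0.1, -1.4]
gripper_width: 59.6
row [-0.0068 -0.0021  0.2408] [ 0.0006 -0.0002 -0.0001] dist 120.44228277524846
```

View pics/w3.png

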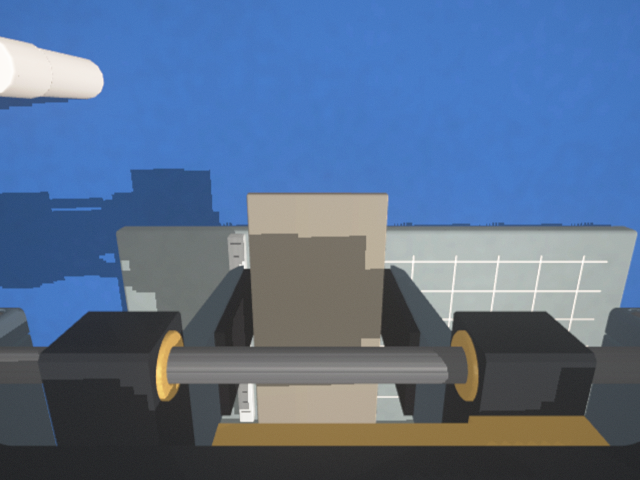

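Run:
```python
from h import *
c=calibration("wrist");R=cv2.Rodrigues(np.array(c["rvec"]))[0]
p=state()["ee_pos"];print(p)
for a,b in(((248,194),(388,194)),((258,422),(376.5,422))):
    A=onz("wrist",a,p[2],c)
    for z in(150,155,160,165,170,175): 
        A,B=onz("wrist",a,z,c),onz("wrist",b,z,c);print(z,A.round(1),B.round(1),np.linalg.norm(A-B).round(1))
```

```text
[ 444.64649902 -164.07657752  169.39204626]
150 [ 394.6 -193.2  150. ] [ 394.  -134.5  150. ] 58.7
155 [ 393.6 -192.3  155. ] [ 393.  -135.4  155. ] 56.9
160 [ 392.6 -191.5  160. ] [ 392.1 -136.3  160. ] 55.2
165 [ 391.6 -190.6  165. ] [ 391.1 -137.2  165. ] 53.4
170 [ 390.6 -189.8  170. ] [ 390.1 -138.1  170. ] 51.7
175 [ 389.6 -188.9  175. ] [ 389.1 -139.   175. ] 49.9
150 [ 511.1 -192.8  150. ] [ 510.5 -133.1  150. ] 59.7
155 [ 506.6 -191.9  155. ] [ 506. -134.  155.] 57.9
160 [ 502.2 -191.1  160. ] [ 501.6 -135.   160. ] 56.1
165 [ 497.7 -190.3  165. ] [ 497.1 -135.9  165. ] 54.4
170 [ 493.2 -189.4  170. ] [ 492.7 -136.9  170. ] 52.6
175 [ 488.7 -188.6  175. ] [ 488.2 -137.8  175. ] 50.8
```

```bash
python3 -m jog '-0.007 -0.002 0.04 0 0 0;-0.007 -0.002 0.09 0 0 0;-0.007 -0.002 0.14 0 0 0;-0.007 -0.002 0.18 0 0 0;-0.007 -0.002 0.21 0 0 0;-0.007 -0.002 0.23 0 0 0;-0.007 -0.002 0.236 0 0 0;-0.007 -0.002 0.236 0 0 0;-0.007 -0.002 0.236 0 0 0'; python3 -c "
from h import *
row(535,-165,51,180.6)"
```

```text
time_s: 10.5
ee_pos: [448.5, -164.3, 51.8]
ee_rot: [180.0, 0.0, -179.4]
force: [-0.1, -0.0, -1.1]
gripper_width: 59.6
row [-0.1729 -0.0033  0.0016] [0.0005 0.0002 0.0005] dist 86.47211775377346
```

```bash
python3 -m jog '-0.02 0 0 0 0 0;-0.05 0 0.001 0 0 0;-0.08 -0.002 0.002 0 0 0;-0.11 -0.003 0.002 0 0 0;-0.13 -0.003 0.002 0 0 0;-0.15 -0.003 0.002 0 0 0;-0.165 -0.003 0.002 0 0 0;-0.173 -0.003 0.002 0 0 0;-0.173 -0.003 0.002 0 0 0;-0.173 -0.003 0.002 0 0 0'; python3 -c "
from h import *
c=calibration('wrist');im=grab_frame('wrist')[:,:,::-1];cv2.imwrite('pics/w4.png',im)
im=grab_frame('scene')[:,:,::-1];cv2.imwrite('pics/s4.png',cv2.resize(im[210:350,180:400],None,fx=3.5,fy=3.5,interpolation=2))
row(535,-165,47,180.6)"
```

```text
time_s: 11.33
ee_pos: [534.6, -164.8, 50.7]
ee_rot: [179.9, -0.0, -179.4]
force: [0.3, -0.1, -0.9]
gripper_width: 59.5
row [-0.0014 -0.0004  0.0074] [ 0.0007 -0.0005  0.0004] dist 3.7788015153686922
```

View pics/s4.png

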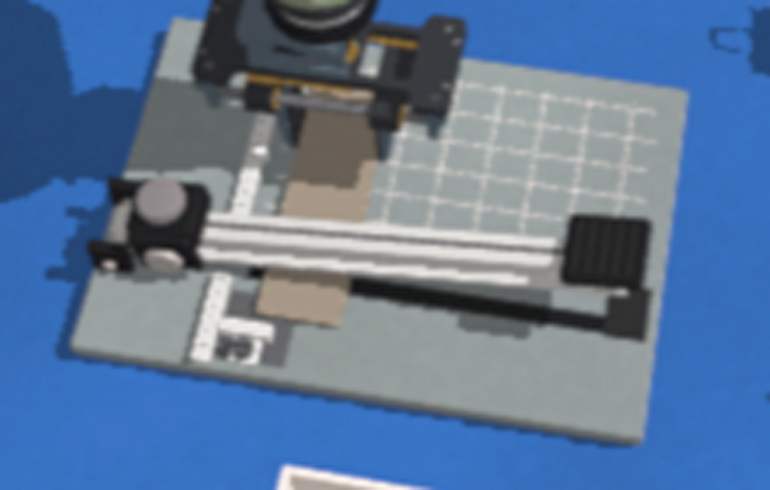

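```bash
python3 -m jog '-0.001 0 0.004 0 0 0;-0.001 0 0.0076 0 0 0;-0.001 0 0.0076 0 0 0;-0.001 0 0.0076 0 0 0;-0.001 0 0.0076 0 0 0' && python3 -m jog '0 0 0 0 0 0;0 0 0 0 0 0;0 0 0 0 0 0;0 0 0 0 0 0;0 0 0 0 0 0' 0.45 && python3 -m jog '0 0 -0.02 0 0 0;0 0 -0.05 0 0 0;0 0 -0.11 0 0 0;0 0 -0.16 0 0 0;0 0 -0.2 0 0 0;0 0 -0.2 0 0 0;0 0 -0.2 0 0 0;0 0 -0.2 0 0 0'
python3 - <<'E'
from h import *
import pickle
c=calibration("wrist");im=grab_frame("wrist")[:,:,::-1];cv2.imwrite("pics/w5.png",im);pickle.dump(c,open("w5.pkl","wb"))
d=spot_in("strip","wrist")[:2];print(d)
m=cv2.inRange(cv2.cvtColor(im,cv2.COLOR_BGR2HSV),(5,25,60),(30,120,255))
cs=sorted(cv2.findContours(m,0,1)[0],key=cv2.contourArea)[-2:]
for k in cs:print(cv2.contourArea(k),cv2.boundingRect(k))
E
```

```text
time_s: 11.85
ee_pos: [534.6, -164.8, 46.9]
ee_rot: [179.9, -0.1, -179.4]
force: [-0.6, -0.4, 0.3]
gripper_width: 59.5
time_s: 12.27
ee_pos: [534.7, -164.8, 46.9]
ee_rot: [179.9, -0.0, -179.4]
force: [-0.4, -0.3, -0.0]
gripper_width: 66.1
time_s: 12.93
ee_pos: [534.1, -164.7, 146.4]
ee_rot: [179.9, -0.1, -179.4]
force: [0.3, -0.4, -0.1]
gripper_width: 66.0
[{'rect': [268.1, 163.3, 360.2, 347.3], 'confidence': 0.63}]
50.0 (230, 422, 225, 24)
15161.0 (272, 165, 90, 182)
```

View pics/w5.png

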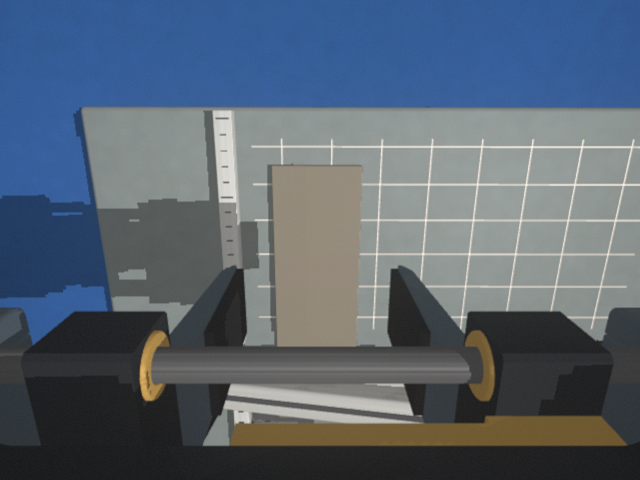

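Run:
```python
from h import *
import pickle
c=pickle.load(open("w5.pkl","rb"));im=cv2.imread("pics/w5.png");g=cv2.cvtColor(im,cv2.COLOR_BGR2GRAY)
for r in(125,150,180):print(r,g[r,228:244].tolist())
m=cv2.inRange(cv2.cvtColor(im,cv2.COLOR_BGR2HSV),(5,25,60),(30,120,255))
def edge(r):
    x=np.where(m[r,255:380])[0]+255;return x[0]-.5,x[-1]+.5
for r in(175,200,230,260):
    a,b=edge(r);print(onz("wrist",(a,r),27,c).round(1),onz("wrist",(b,r),27,c).round(1))
print("near",[onz("wrist",(u,165),27,c).round(1) for u in(280,355)])
```

```text
125 [215, 214, 215, 217, 192, 177, 167, 149, 144, 146, 145, 149, 145, 147, 146, 146]
150 [217, 217, 215, 215, 221, 196, 184, 179, 157, 145, 146, 144, 146, 146, 147, 147]
180 [214, 218, 219, 218, 218, 219, 223, 197, 181, 170, 152, 145, 145, 146, 146, 147]
[ 491.1 -194.7   27. ] [ 490.5 -135.3   27. ]
[ 507.9 -194.4   27. ] [ 507.3 -135.3   27. ]
[ 528.9 -194.8   27. ] [ 528.3 -135.1   27. ]
[ 550.8 -194.6   27. ] [ 550.2 -134.8   27. ]
near [array([ 484.5, -189. ,   27. ]), array([ 484. , -139.8,   27. ])]
```

```bash
python3 -c "
from h import *
import pickle
c=pickle.load(open('w5.pkl','rb'))
print([onz('wrist',p,22,c).round(1) for p in((234.9,125),(236.5,150),(238.3,180))])
row(576,-103,46,180.6)"
```

```text
[array([ 459.7, -218.3,   22. ]), array([ 475.6, -218. ,   22. ]), array([ 495.5, -217.7,   22. ])]
row [-0.0864  0.1218  0.1991] [ 0.0013 -0.0023  0.0004] dist 124.43291652573178
```

```bash
python3 -m jog '-0.04 0.05 0 0 0 0;-0.086 0.1 0 0.001 -0.002 0;-0.086 0.122 0 0.001 -0.002 0;-0.086 0.122 0.05 0.001 -0.002 0;-0.086 0.122 0.1 0.001 -0.002 0;-0.086 0.122 0.15 0.001 -0.002 0;-0.086 0.122 0.18 0.001 -0.002 0;-0.086 0.122 0.19 0.001 -0.002 0;-0.086 0.122 0.199 0.001 -0.002 0;-0.086 0.122 0.199 0.001 -0.002 0;-0.086 0.122 0.199 0.001 -0.002 0' -1 20; python3 -c "
from h import *
row(576,-140,46,180.6)"
```

```text
time_s: 13.95
ee_pos: [576.3, -103.1, 46.7]
ee_rot: [180.0, 0.0, -179.4]
force: [0.4, 0.1, 0.3]
gripper_width: 0.6
row [ 0.0014 -0.0738  0.0013] [0.0001 0.0005 0.0003] dist 36.90544456251024
```

```bash
python3 -m jog '0 -0.015 0.001 0 0 0;0 -0.03 0.001 0 0 0;0 -0.036 0.001 0 0 0;0 -0.041 0.001 0 0 0;0 -0.046 0.001 0 0 0;0 -0.051 0.001 0 0 0;0 -0.056 0.001 0 0 0;0 -0.061 0.001 0 0 0;0 -0.066 0.001 0 0 0;0 -0.07 0.001 0 0 0;0 -0.074 0.001 0 0 0;0 -0.074 0.001 0 0 0'; python3 -m jog '0 -0.002 0 0 0 0;0 -0.003 0 0 0 0;0 -0.004 0 0 0 0;0 -0.004 0 0 0 0'
```

```text
time_s: 14.95
ee_pos: [576.8, -140.4, 46.2]
ee_rot: [180.0, 0.1, -179.4]
force: [-0.2, 0.6, 1.2]
gripper_width: 0.2
time_s: 15.28
ee_pos: [576.8, -142.5, 46.2]
ee_rot: [-180.0, 0.1, -179.4]
force: [-1.0, 0.6, 1.8]
gripper_width: 0.4
```

```bash
for i in 1; do python3 -m jog '0 -0.002 0 0 0 0;0 -0.002 0 0 0 0;0 -0.002 0 0 0 0'; python3 -m jog '0 -0.002 0 0 0 0;0 -0.002 0 0 0 0;0 -0.002 0 0 0 0';python3 -m jog '0 -0.002 0 0 0 0;0 -0.002 0 0 0 0;0 -0.002 0 0 0 0'; done
```

```text
time_s: 15.53
ee_pos: [576.8, -143.5, 46.2]
ee_rot: [-180.0, 0.1, -179.4]
force: [1.0, 0.3, 1.1]
gripper_width: -0.1
time_s: 15.78
ee_pos: [576.8, -144.6, 46.2]
ee_rot: [-180.0, 0.0, -179.4]
force: [-0.3, 0.6, 1.0]
gripper_width: 0.6
time_s: 16.03
ee_pos: [576.8, -145.7, 46.1]
ee_rot: [-180.0, 0.0, -179.4]
force: [0.0, 0.6, 0.6]
gripper_width: 0.5
```

Run:
```python
from h import *
import pickle
c=calibration("wrist");im=grab_frame("wrist")[:,:,::-1];cv2.imwrite("pics/w6.png",im);pickle.dump(c,open("w6.pkl","wb"))
m=cv2.inRange(cv2.cvtColor(im,cv2.COLOR_BGR2HSV),(5,25,60),(30,120,255))
cs=sorted(cv2.findContours(m,0,1)[0],key=cv2.contourArea)[-2:]
for k in cs:print(cv2.contourArea(k),cv2.boundingRect(k))
```

```text
275.0 (179, 367, 14, 40)
32030.0 (142, 87, 157, 263)
```

View pics/w6.png

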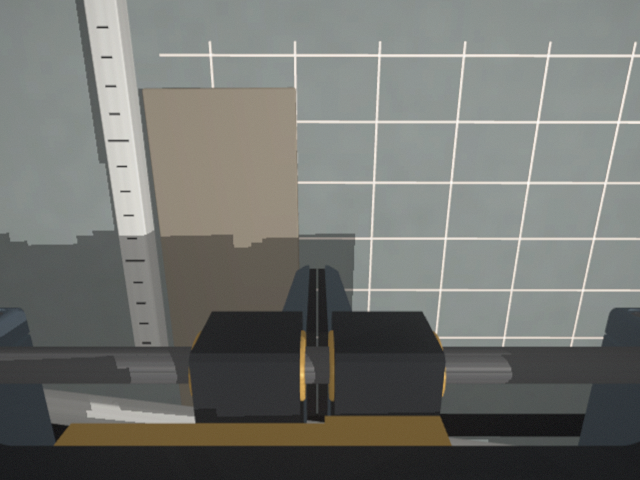

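```bash
cat >> h.py <<'E'
def meas(tag,rows,lo,hi):
    c=calibration("wrist");im=grab_frame("wrist")[:,:,::-1];cv2.imwrite(f"pics/{tag}.png",im)
    H=cv2.cvtColor(im,cv2.COLOR_BGR2HSV);m=cv2.inRange(H,(5,25,60),(30,120,255));g=cv2.cvtColor(im,cv2.COLOR_BGR2GRAY)
    for r in rows:
        x=np.where(m[r,lo:hi])[0]+lo
        a,b=onz("wrist",(x[0]-.5,r),27,c),onz("wrist",(x[-1]+.5,r),27,c)
        print(r,x[0],x[-1],"edges",a.round(1)[:2],b.round(1)[:2],g[r,x[0]-22:x[0]+2].tolist())
    k=(lo+hi)//2;y=np.where(m[:300,k])[0][0]-.5;print("near",onz("wrist",(k,y),27,c).round(1))
    return c
E
python3 - <<'E'
from h import *
c=meas("w7",(95,120,150,180,210),135,310)
for p in((132.5,95),(140.5,150)):print(onz("wrist",p,22,c))
E
```

```text
95 143 295 edges [ 488.  -214.4] [ 487.4 -154.7] [214, 212, 213, 211, 214, 219, 221, 204, 182, 179, 180, 181, 179, 176, 175, 176, 171, 121, 92, 91, 90, 97, 126, 137]
120 146 296 edges [ 497.4 -214.3] [ 496.8 -154.4] [213, 213, 215, 213, 215, 219, 222, 211, 187, 183, 182, 182, 180, 179, 177, 179, 172, 122, 91, 91, 91, 94, 122, 136]
150 149 296 edges [ 509.1 -214.4] [ 508.5 -154.4] [216, 216, 217, 214, 213, 217, 220, 224, 208, 188, 181, 184, 185, 183, 180, 178, 176, 157, 112, 95, 92, 93, 101, 130]
180 153 297 edges [ 521.3 -214.1] [ 520.7 -154.1] [216, 216, 217, 218, 215, 216, 221, 224, 205, 187, 183, 183, 186, 182, 181, 178, 177, 130, 97, 93, 94, 95, 106, 132]
210 157 297 edges [ 534.1 -213.8] [ 533.4 -154.1] [215, 217, 216, 216, 216, 218, 222, 223, 200, 185, 183, 184, 184, 180, 180, 177, 162, 115, 93, 92, 95, 91, 114, 132]
near [ 484.9 -183.2   27. ]
[ 487.91986268 -220.45218148   22.        ]
[ 509.61910473 -219.79937722   22.        ]
```

```bash
python3 -m jog '0 -0.002 0 0 0 0;0 -0.004 0 0 0 0;0 -0.005 0 0 0 0;0 -0.005 0 0 0 0'; for i in 1; do python3 -m jog '0 -0.002 0 0 0 0;0 -0.002 0 0 0 0;0 -0.002 0 0 0 0'; done
```

```text
time_s: 16.47
ee_pos: [576.8, -148.4, 46.1]
ee_rot: [-180.0, 0.0, -179.4]
force: [-0.4, -0.2, 0.7]
gripper_width: 0.3
time_s: 16.72
ee_pos: [576.9, -149.4, 46.1]
ee_rot: [-180.0, 0.1, -179.4]
force: [0.2, 0.1, 0.7]
gripper_width: 0.5
```

```bash
python3 -c "
from h import *
c=meas('w8',(95,120,150,180,210),135,310)
s=state();print(s['force'],s['ee_pos'])"
```

```text
95 144 296 edges [ 488.1 -217.7] [ 487.5 -158.1] [208, 207, 208, 207, 207, 210, 212, 213, 215, 214, 214, 211, 213, 215, 219, 218, 197, 182, 179, 181, 181, 161, 129, 131]
120 147 297 edges [ 497.5 -217.6] [ 496.8 -157.7] [210, 209, 208, 210, 209, 210, 214, 216, 214, 215, 216, 214, 213, 216, 220, 221, 201, 184, 182, 183, 183, 164, 130, 132]
150 151 297 edges [ 509.2 -217.4] [ 508.5 -157.8] [211, 210, 211, 211, 210, 211, 214, 215, 218, 216, 216, 216, 214, 218, 221, 216, 192, 183, 183, 185, 182, 149, 135, 136]
180 154 297 edges [ 521.4 -217.5] [ 520.7 -157.8] [211, 209, 208, 210, 211, 211, 214, 216, 217, 217, 217, 218, 217, 218, 220, 225, 212, 189, 183, 184, 185, 174, 137, 134]
210 158 298 edges [ 534.1 -217.2] [ 533.5 -157.4] [210, 208, 210, 209, 210, 212, 213, 215, 217, 218, 217, 217, 215, 217, 222, 224, 202, 187, 184, 186, 182, 146, 134, 138]
near [ 484.3 -186.9   27. ]
[ 0.96679727 -0.78443682  0.01452998] [ 576.87950592 -149.48212032   46.08113477]
```

```bash
python3 -m jog '0 -0.001 0 0 0 0;0 -0.001 0 0 0 0;0 -0.001 0 0 0 0'; python3 -m jog '0 -0.001 0 0 0 0;0 -0.001 0 0 0 0;0 -0.001 0 0 0 0'
```

```text
time_s: 17.02
ee_pos: [576.9, -149.7, 46.1]
ee_rot: [-180.0, 0.0, -179.4]
force: [0.4, 2.7, 1.4]
gripper_width: 0.3
time_s: 17.27
ee_pos: [576.9, -149.8, 46.1]
ee_rot: [180.0, 0.0, -179.4]
force: [-0.0, 4.2, 0.7]
gripper_width: 0.3
```

```bash
python3 -m jog '0 0.01 0 0 0 0;0 0.02 0 0 0 0;0 0.025 -0.02 0 0 0;0 0.025 -0.06 0 0 0;0 0.025 -0.1 0 0 0;0 0.025 -0.1 0 0 0'; python3 -c "
from h import *
row(450,-190,46,180.6)"
```

```text
time_s: 17.77
ee_pos: [579.3, -137.9, 100.5]
ee_rot: [-179.9, 0.5, -179.4]
force: [0.7, -0.3, 0.7]
gripper_width: 0.3
row [ 0.2606 -0.1011  0.107 ] [-0.0013  0.0055  0.0003] dist 149.65361831276218
```

```bash
python3 -m jog '0.08 -0.03 0 0 0.005 0;0.16 -0.06 0 0 0.005 0;0.22 -0.09 0 0 0.005 0;0.26 -0.101 0 0 0.005 0;0.26 -0.101 0.03 0 0.005 0;0.26 -0.101 0.07 0 0.005 0;0.26 -0.101 0.095 0 0.005 0;0.26 -0.101 0.107 0 0.005 0;0.26 -0.101 0.107 0 0.005 0;0.26 -0.101 0.107 0 0.005 0'; python3 -c "
from h import *
row(471,-190,46,180.6)"
```

```text
time_s: 18.6
ee_pos: [450.4, -190.0, 45.9]
ee_rot: [-179.9, 0.0, -179.4]
force: [-0.7, 0.3, 0.2]
gripper_width: 0.5
row [-0.0412 -0.0005 -0.0001] [-0.0014  0.0004  0.0005] dist 20.603155386880644
```

```bash
python3 -m jog '-0.01 0 0 0 0 0;-0.02 0 0 0 0 0;-0.03 0 0 0 0 0;-0.036 0 0 0 0 0;-0.041 0 0 0 0 0;-0.045 0 0 0 0 0;-0.049 0 0 0 0 0;-0.051 0 0 0 0 0;-0.051 0 0 0 0 0'; python3 -m jog '-0.002 0 0 0 0 0;-0.002 0 0 0 0 0;-0.002 0 0 0 0 0';python3 -m jog '-0.002 0 0 0 0 0;-0.002 0 0 0 0 0;-0.002 0 0 0 0 0'
```

```text
time_s: 19.35
ee_pos: [475.1, -189.5, 45.8]
ee_rot: [-179.9, -0.1, -179.3]
force: [-2.5, -0.9, 0.8]
gripper_width: 0.5
time_s: 19.6
ee_pos: [475.2, -189.4, 45.7]
ee_rot: [-179.9, -0.2, -179.3]
force: [-4.9, -0.5, 2.3]
gripper_width: 0.5
time_s: 19.85
ee_pos: [475.3, -189.3, 45.6]
ee_rot: [-179.9, -0.3, -179.3]
force: [-5.3, -1.5, 4.0]
gripper_width: 0.7
```

```bash
python3 -m jog '0.01 0 0 0 0 0;0.03 0 0 0 0 0;0.04 0 -0.05 0 0 0;0.02 0.02 -0.12 0 0 0;-0.04 0.04 -0.2 0 0 0;-0.1 0.05 -0.25 0 0 0;-0.13 0.05 -0.25 0 0 0;-0.13 0.05 -0.25 0 0 0;-0.13 0.05 -0.25 0 0 0'
python3 - <<'E'
from h import *
print(state()["ee_pos"])
c=meas("w9",(200,220,240),200,420)
im=grab_frame("scene")[:,:,::-1]
a=cv2.resize(im[220:340,190:350],None,fx=5,fy=5,interpolation=2);cv2.imwrite("pics/s9.png",a)
print(proj("scene",[[694,-215,22],[694,-187,27],[694,-157,27]]))
E
```

```text
time_s: 20.6
ee_pos: [541.2, -163.2, 170.4]
ee_rot: [-179.9, -0.2, -179.3]
force: [-0.4, -0.0, 0.2]
gripper_width: 0.3
[ 541.16689896 -163.1861282   170.37244831]
200 244 324 edges [ 520.1 -217.2] [ 519.4 -157.9] [95, 96, 97, 147, 205, 219, 214, 214, 217, 218, 219, 217, 217, 218, 221, 222, 222, 222, 224, 213, 194, 140, 136, 145]
220 245 324 edges [ 535.3 -217.1] [ 534.5 -157.6] [94, 97, 96, 120, 196, 214, 213, 215, 214, 204, 210, 214, 217, 215, 219, 222, 222, 222, 224, 215, 194, 139, 137, 142]
240 246 324 edges [ 550.9 -216.9] [ 550.1 -157.3] [95, 94, 93, 111, 182, 211, 214, 213, 216, 217, 216, 215, 215, 218, 219, 220, 221, 222, 222, 217, 195, 139, 135, 143]
near [ 492.3 -168.7   27. ]
[[243.07376954 302.19243001]
 [253.99001234 303.2356608 ]
 [266.03036419 305.27632828]]
```

View pics/s9.png

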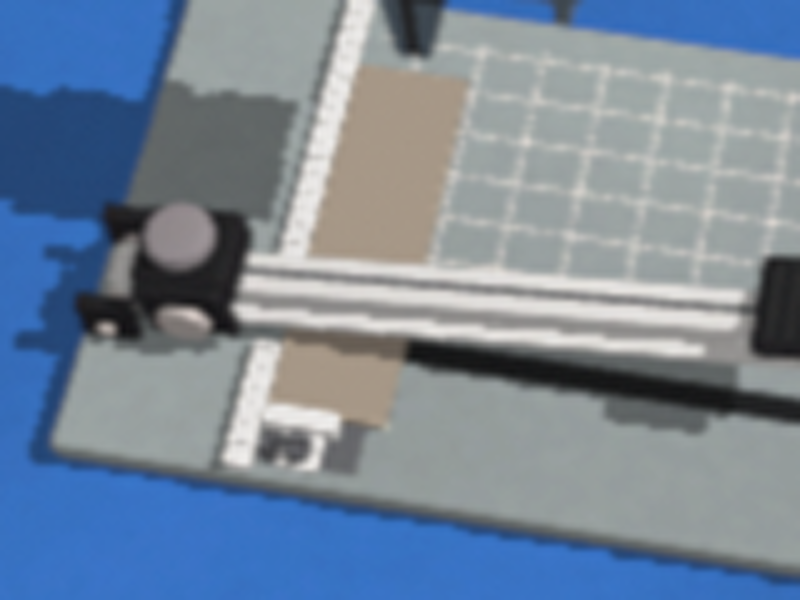

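```bash
python3 -c "
from h import *
import pickle
c=pickle.load(open('w1.pkl','rb'))
print([onz('wrist',p,116,c).round(1) for p in((57,66),(128,66),(132,129),(63,129))])
row(635,38,150,180.6)"
```

```text
[array([660. ,  65.5, 116. ]), array([660.9,   6.9, 116. ]), array([610.5,   9.6, 116. ]), array([609.6,  69.1, 116. ])]
row [-0.1966  0.4001  0.0369] [-0.0001 -0.0047  0.0007] dist 223.66526427808003
```

```bash
python3 -m jog '-0.03 0.06 0 0 -0.004 0;-0.06 0.13 0 0 -0.004 0;-0.1 0.2 0 0 -0.004 0;-0.13 0.27 0 0 -0.004 0;-0.16 0.33 0 0 -0.004 0;-0.19 0.38 0 0 -0.004 0;-0.196 0.4 0 0 -0.004 0;-0.196 0.4 0 0 -0.004 0;-0.196 0.4 0.025 0 -0.004 0;-0.196 0.4 0.037 0 -0.004 0;-0.196 0.4 0.037 0 -0.004 0'; python3 -m jog '0 0 0.01 0 0 0;0 0 0.02 0 0 0;0 0 0.03 0 0 0;0 0 0.04 0 0 0;0 0 0.04 0 0 0;0 0 0.04 0 0 0'
```

```text
time_s: 21.62
ee_pos: [632.4, 36.3, 147.9]
ee_rot: [-180.0, -0.4, -179.4]
force: [-0.4, -1.0, -0.2]
gripper_width: 0.2
time_s: 22.12
ee_pos: [632.4, 36.2, 128.2]
ee_rot: [-179.9, -0.3, -179.4]
force: [-1.4, 0.4, 4.9]
gripper_width: 0.5
```

```bash
python3 -m jog '0 0 0.01 0 0 0;0 0 0.02 0 0 0;0 0 0.03 0 0 0;0 0 0.04 0 0 0;0 0 0.05 0 0 0;0 0 0.06 0 0 0;0 0 0.068 0 0 0;0 0 0.074 0 0 0;0 0 0.08 0 0 0;0 0 0.08 0 0 0;0 0 0.08 0 0 0'; python3 -m jog '0 0 0.004 0 0 0;0 0 0.004 0 0 0;0 0 0.004 0 0 0'
```

```text
time_s: 23.03
ee_pos: [633.2, 37.0, 89.1]
ee_rot: [180.0, -0.2, -179.4]
force: [0.0, 3.3, 6.2]
gripper_width: 0.5
time_s: 23.28
ee_pos: [633.3, 37.2, 87.8]
ee_rot: [180.0, -0.2, -179.4]
force: [-1.9, 1.3, 6.7]
gripper_width: 0.5
```

```bash
python3 -m jog '0 0 0.004 0 0 0;0 0 0.006 0 0 0;0 0 0.006 0 0 0;0 0 0.006 0 0 0'; python3 -m jog '0 0 0.003 0 0 0;0 0 0.003 0 0 0;0 0 0.003 0 0 0'
```

```text
time_s: 23.62
ee_pos: [633.3, 37.4, 85.4]
ee_rot: [180.0, -0.1, -179.4]
force: [-1.8, 1.5, 5.9]
gripper_width: 0.5
time_s: 23.87
ee_pos: [633.2, 37.5, 84.6]
ee_rot: [180.0, -0.1, -179.4]
force: [-0.9, 1.5, 6.2]
gripper_width: 0.4
```

```bash
python3 -m jog '0 0 0.003 0 0 0;0 0 0.003 0 0 0;0 0 0.003 0 0 0'; python3 -m jog '0 0 0.003 0 0 0;0 0 0.003 0 0 0;0 0 0.003 0 0 0'
```

```text
time_s: 24.12
ee_pos: [633.2, 37.6, 83.9]
ee_rot: [180.0, -0.1, -179.4]
force: [-2.7, 0.4, 5.5]
gripper_width: 0.2
time_s: 24.37
ee_pos: [633.2, 37.7, 83.3]
ee_rot: [180.0, -0.1, -179.3]
force: [-2.0, 1.5, 7.0]
gripper_width: 0.4
```

```bash
python3 -m jog '0 0 0.004 0 0 0;0 0 0.004 0 0 0;0 0 0.004 0 0 0'; python3 -m jog '0 0 0.004 0 0 0;0 0 0.004 0 0 0;0 0 0.004 0 0 0'
```

```text
time_s: 24.62
ee_pos: [633.2, 37.7, 83.3]
ee_rot: [-180.0, -0.0, -179.3]
force: [-3.3, 0.5, 11.6]
gripper_width: 0.3
time_s: 24.87
ee_pos: [633.2, 37.7, 83.3]
ee_rot: [-180.0, -0.0, -179.3]
force: [-4.1, -0.1, 12.0]
gripper_width: 0.6
```

```bash
python3 -m jog '0.0005 0 0.005 0 0 0;0.0005 0 0.005 0 0 0;0.0005 0 0.005 0 0 0;0.0005 0 0.005 0 0 0;0.0005 0 0.005 0 0 0;0.0005 0 0.005 0 0 0'; python3 -c "
from h import *
import time
for i in range(5):
    f=grab_frame('scene');print(state()['force'].round(1),state()['ee_pos'].round(2))
cv2.imwrite('pics/s10.png',cv2.resize(f[220:340,190:350,::-1],None,fx=5,fy=5,interpolation=2))"
```

```text
time_s: 25.37
ee_pos: [633.2, 37.7, 83.2]
ee_rot: [-180.0, 0.1, -179.3]
force: [-3.3, -0.1, 13.3]
gripper_width: 0.7
[-4.   1.  14.3] [633.21  37.71  83.28]
[-4.2  1.  13. ] [633.19  37.68  83.25]
[-3.7  1.3 14.9] [633.19  37.7   83.24]
[-3.9 -0.2 14.9] [633.2   37.66  83.24]
[-5.   1.3 14.7] [633.19  37.71  83.22]
```

View pics/s10.png

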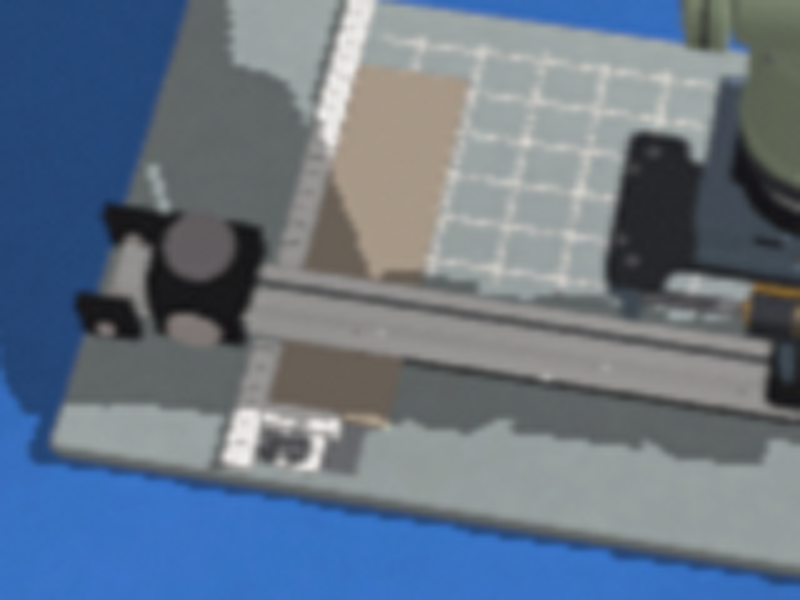

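The rail lies flat on the strip, the strip hasn't moved (near end at crop (410,72), far end at the stop by (350,420)), and the push holds at about 14.5 N.

```bash
python3 -c "
from workcell import *
print(job_done(),state()['force'])"
```

```text
the job is handed in; nothing more can be done
the job is handed in; nothing more can be done
```

The strip is squared against the fence and the front stop, and I handed the job in with the arm still holding the rail down on it. No verdict was reported.

**What I did:** I gripped the strip by its long edges, slid it under the raised rail and let go. With the fingers shut I pushed it against the fence until I felt about 4 N, then against the stop until about 5 N. I then pressed the hand grip down until it stopped moving.

**Last checks:**
- **Press:** the push read 13–15 N downward over the last readings. The fingertips were at about 61 mm, which is the height given for the rail lying flat on 5 mm board.
- **Strip position:** the last wrist measurements, taken before pressing, had the long edge on the fence line and parallel to it within about 0.5°. The final scene picture shows the strip unmoved under the rail.
- **Stop and bystanders:** the stop felt only about 5 N, well under its 35 N slip. I did not measure the stop or the bystanders again afterwards, but nothing came near the bystanders.

**Checks that disagreed:**
- The near end of the strip puts the far end at x = 692.3 mm, while the earlier picture put the stop face at about 694 mm. That is within the 2 mm calibration error, and contact was felt.
- A sideways force of about 4 N on the grip remained.

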